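Make up two gift sets at the beekeeper's stall

ROBOT

A 6-joint arm with a two-finger parallel gripper is mounted at the origin on the work surface. World frame = base frame: x ahead of the robot, y to its left, z up, the work surface at z = 0. Lengths are in m, angles in rad, forces in N, time in s.
With the tool pointing down it reaches from about 0.3 to 0.875 m from the base axis. Payload 6.4 kg.
Tool frame: the origin (TCP) lies between the finger pads; the fingertips stand 22 mm ahead of it and the grasp point (between the pads) lies 3 mm ahead of it; z points along the fingers, y is the line along which they close (so a half turn about z gives the same grasp; the last joint's range is limited). The gripper opens to 85 mm and grips with 20 to 120 N. Pads are 22 mm wide; open, the fingers measure 114 mm over their backs; the gripper's body (76 mm by 85 mm) begins 54 mm behind the grasp point. The pads swing forward as they close: fully open they stand 13 mm farther back than shut.
Start: joints at [0.906, 0.181, 1.607, -0, 1.354, -0.206], TCP at [0.255, 0.516, 0.253] pointing down, gripper open.
Joint ranges: [-2.99, 2.99], [-0.89, 2.07], [0.3, 2.58], [-1.14, 4.28], [0, 2.63], [-3.12, 3.12]. Speed limits (rad/s): [2.57, 2.57, 3.01, 3.14, 3.14, 3.14].

INTERFACE

Orientations are given as a unit quaternion [w, x, y, z].
In Python, from bench import ctrl, imaging, workorder gives the robot as it stands.
- The arm moves only by the shell command python3 -m pendant 'ROWS' [OPENING]. ROWS is JSON, a list of rows, each a list of 4 numbers: the shift along the tool's x, y, z in cm, then the turn about the tool's z in degrees. In form: [[dx, dy, dz, roll], ...]. A call has 1 to 12 rows; each row is the pose to reach, as a shift and turn from the pose commanded when the call began, along the tool's axes at that moment; what a row does not reach only later rows make up. A row lasts 1/12 s, in which the tool goes at most 41.7 mm and 7.16 degrees, less where a joint would pass 70% of its speed; a pose out of reach is approached as far as the arm can. A call with a gripper value outside its range is refused whole. OPENING is the opening, from 0 (shut) to 1 (fully open), set as the call begins (- or left out, the last holds). The fingers move at their own pace and stop on an object; the grip force is fixed at half the most. Time passes only in rows, so rows that repeat a pose let the fingers close. It gives the time, the measured TCP pose, the force, the opening and the grip force at its end, in the units of the state.
- ctrl.get_obs(): the state, without advancing time (a new reading comes with each control period).
- imaging.camera(name): name is "side" or "top"; returns the picture (480x640x3 uint8, red, green, blue); there is no depth.
- imaging.camera_info(name): a dict with "K" (3x3 intrinsics, pixels), "T" (4x4, takes a point from camera to world coordinates). Camera axes: x right, y up, looking along -z (the intrinsics and any distortion apply to the point x, -y, -z); pixel columns grow to the right and rows downward; lengths in m; the calibration is good to about 2 mm. A picture is of the moment at which its call begins. camera_info takes no time and is no camera call.
- workorder.hand_in(): hands the job in; it is judged then, once.
The state is a dict: "time_s": time; "q": joint angles; "dq": joint speeds; "joint_efforts": joint torques, N m; "eef_pos": TCP position; "eef_rot": TCP orientation; "wrist_force": force on the tool from outside, world axes, zero at the start; "torque": the same for the moment, N m; "opening": opening from 0.0 (shut) to 1.0 (fully open); "grasp_force": force on a finger pad.
Only numpy, scipy, OpenCV 4.12 (cv2) and the standard library are available. Lean on these libraries where they do the work, as an engineer would, in place of code of your own. Each camera call takes 0.05 s, during which the arm holds its last target. There are 200 camera calls.

TASK

Make up the two gift sets from the stock on the stall table. The candle set goes in the rectangular tray: stand the wooden candle holder in the larger bay with the tall pillar candle upright in its dish, and the small round honey jar in the smaller bay; the honey set goes in the six-sided tray: the large round honey jar in one half and the round wax cake in the other, as you like. Everything should stand upright and flat, each piece set down and not dropped, and the six-sided jar, the short candle and the rectangular wax block are to be left where they are.

Things in the scene. Friction and masses are not known exactly. Their poses are not given: they have to be found in the camera images.
- rect_tray: Rectangular shallow pine gift tray, 220 x 130 mm outside, loose on the table, walls and floor 6 mm thick, wall tops 20 mm above the table. Origin: centre of the underside; x along the 220 mm length, y across, z up. One cross divider (6 mm thick, as high as the walls) at x = +25 mm makes two bays: the larger from x = -104 to +22 mm (its middle at x = -41 mm), the smaller from x = +28 to +104 mm (its middle at x = +66 mm), each 118 mm wide in y.
- hex_tray: Six-sided shallow pine gift tray, 184 mm across flats and 212 mm across corners outside, loose on the table, walls and floor 6 mm thick, wall tops 20 mm above the table. Origin: centre of the underside; x points to a corner, y to the middle of a side, z up. A divider (6 mm thick, as high as the walls) along y through the centre makes two equal halves, x > 0 and x < 0; the roomiest place of each is about 46 mm from the centre along +x or -x.
- holder: Turned dark wooden candle holder, 34 mm tall: a 56 mm foot, a 40 mm waist and a round dish 64 mm in outside diameter from 19 to 34 mm height. The dish is open at the top with a 3 mm rim: inside diameter 58 mm, its floor 26 mm above the underside. Loose. Origin: centre of the underside, z up.
- pillar: Tall beeswax pillar candle, plain cylinder 42 mm in diameter, 75 mm tall, with a 9 mm wick on top (wick not solid). Loose. Origin: centre of the underside, z up.
- small_jar: Small round amber honey jar with brass-coloured lid, 46 mm in diameter, 55 mm tall (the top 14 mm is the lid, 41 mm in diameter). Loose. Origin: centre of the underside, z up.
- large_jar: Large round amber honey jar with brass-coloured lid, 60 mm in diameter, 75 mm tall (the top 14 mm is the lid, 54 mm in diameter). Loose. Origin: centre of the underside, z up.
- wax_cake: Round beeswax cake, 60 mm in diameter with straight sides up to 30 mm, then bevelled to a 44 mm flat top at 40 mm; a small raised hexagon on top. Loose. Origin: centre of the underside, z up.
- six_sided_jar: Hexagonal amber honey jar with round brass-coloured lid, 52 mm across flats, 60 mm tall. Stays where it is. Loose. Origin: centre of the underside, z up.
- votive: Short beeswax candle, cylinder 42 mm in diameter and only 34 mm tall, with a wick. Stays where it is. Loose. Origin: centre of the underside, z up.
- wax_block: Rectangular beeswax block 76 x 46 x 36 mm (x, y, z). Stays where it is. Loose. Origin: centre of the underside, z up. Nothing else stands in the working area: only a flat hive tool and a brush (under 20 mm high) lie nearer the robot, and the basket, scale, wax sheets and jar crate stand at the far edge beyond all stock and trays; the taller smoker and hive box stand beside the robot.
Things that resemble listed ones, but are neither listed nor needed, are in the scene too. What is shaped like the large_jar but pink is not meant. What is shaped like the wax_cake but green is not meant.

How it is judged:
By the outcome, as a careful person would: the job done as asked, in the order asked, and still so for the second after the job is handed in, with the robot touching nothing.
It also fails if it takes over 152 s, if anything falls off the work surface, if the arm or the gripper's body presses on something with over 40 N, if the wrist force passes 120 N, or if a joint passes its speed limit or range.

## Working session

There is one attempt and no reset: what is moved stays moved. The work goes in short steps, Python scripts to look and compute and a shell command to move; the robot and the scene stay as the last step left them, time stands still between calls to the robot, and variables do not carry over. Pictures are saved under pics/ and viewed, at most 18 in all, crops included, and the job is handed in when it is done.

```bash
mkdir -p pics; ls; python3 - <<'E'
from bench import ctrl, imaging
import cv2
for n in("top","side"):
    cv2.imwrite(f"pics/{n}0.png",imaging.camera(n)[:,:,::-1])
    i=imaging.camera_info(n);print(n,i)
print(ctrl.get_obs())
E
```

```text
pics
top {'K': array([[496.1629522 ,   0.        , 321.5233519 ],
       [  0.        , 496.1629522 , 248.06507245],
       [  0.        ,   0.        ,   1.        ]]), 'T': array([[ 2.03192401e-02,  9.85276403e-01, -1.69757290e-01,
         2.48571903e-01],
       [-9.99793543e-01,  2.00272791e-02, -3.43219141e-03,
         1.00170485e-02],
       [ 1.81194243e-05,  1.69791982e-01,  9.85479925e-01,
         1.11139267e+00],
       [ 0.00000000e+00,  0.00000000e+00,  0.00000000e+00,
         1.00000000e+00]])}
side {'K': array([[469.83281767,   0.        , 312.78041004],
       [  0.        , 469.83281767, 241.97117851],
       [  0.        ,   0.        ,   1.        ]]), 'T': array([[ 9.12210715e-01,  3.19042910e-01, -2.57066594e-01,
         1.74705863e-01],
       [-4.09721368e-01,  7.10496421e-01, -5.72121697e-01,
        -5.76836779e-01],
       [ 1.13524135e-04,  6.27221219e-01,  7.78841145e-01,
         8.39816177e-01],
       [ 0.00000000e+00,  0.00000000e+00,  0.00000000e+00,
         1.00000000e+00]])}
{'time_s': 0.1, 'q': array([ 9.05719681e-01,  1.81448828e-01,  1.60791597e+00,  1.84132326e-05,
        1.35381662e+00, -2.06295428e-01]), 'dq': array([-0.00176092, -0.00286133, -0.00155941, -0.00028978,  0.00048185,
        0.00034948]), 'joint_efforts': array([ 3.10789728e-04, -4.45872223e+01, -3.52239203e+01, -2.52011278e-04,
        4.07666215e-03, -2.70376984e-05]), 'eef_pos': array([0.25432357, 0.51517547, 0.25248045]), 'eef_rot': array([-3.43403169e-04,  2.27386003e-01,  9.73804382e-01, -7.16375086e-04]), 'wrist_force': array([ 0.6427305 ,  0.32658194, -0.07229737]), 'torque': array([-0.00948211,  0.01081217, -0.00642591]), 'grasp_force': 0.0, 'opening': 1.00223357788388}
```

View pics/top0.png

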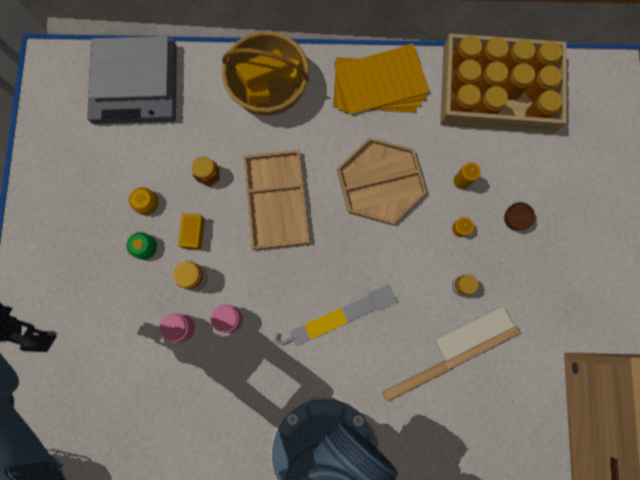

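View pics/side0.png

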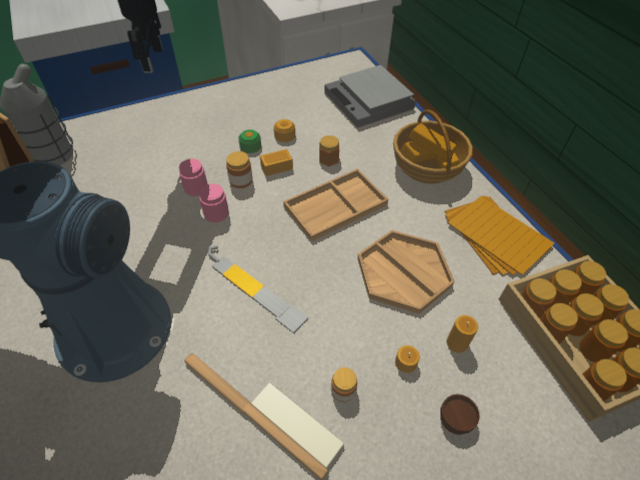

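The top view shows these pieces:
- **Stock on the left:** the wax cake at (144,200), the green decoy at (141,245), the block at (191,231), pink jars at (177,328) and (227,319), and two amber jars at (205,170) and (188,275).
- **Trays:** the rectangular tray at (278,200) and the six-sided tray at (382,181).
- **Stock on the right:** the pillar at (467,176), the votive at (463,227), the holder at (520,216) and the small jar at (467,285).

The large jar could be (205,170) or (188,275), so I'll enlarge both, along with the small jar.

```bash
python3 - <<'E'
import cv2,numpy as np
t=cv2.imread("pics/top0.png");s=cv2.imread("pics/side0.png")
def c(im,u,v,r=28): return cv2.resize(im[v-r:v+r,u-r:u+r],(260,260),interpolation=cv2.INTER_CUBIC)
a=np.hstack([c(t,205,170),c(t,188,275),c(t,467,285)]);b=np.hstack([c(s,330,150),c(s,238,170),c(s,344,382)])
cv2.imwrite("pics/crop1.png",np.vstack([a,b]))
a=np.hstack([c(t,144,200),c(t,467,176),c(t,520,216)]);b=np.hstack([c(s,285,130),c(s,463,333),c(s,460,413)])
cv2.imwrite("pics/crop2.png",np.vstack([a,b]))
E
```

```text
(no output)
```

View pics/crop1.png

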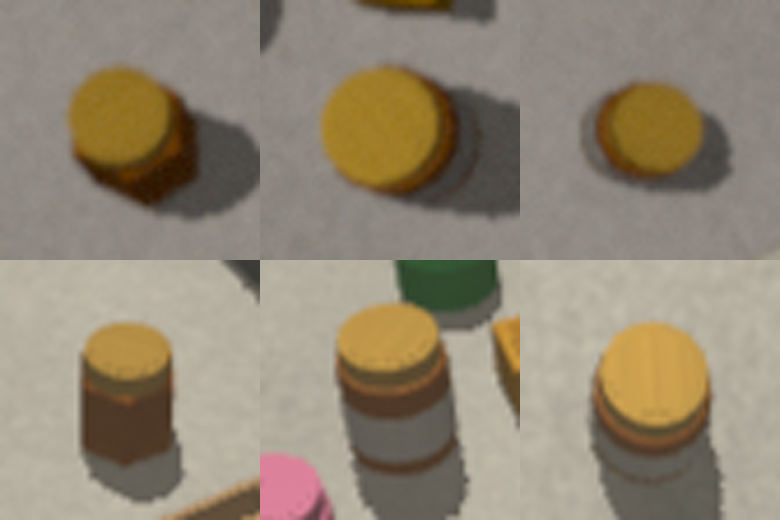

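View pics/crop2.png

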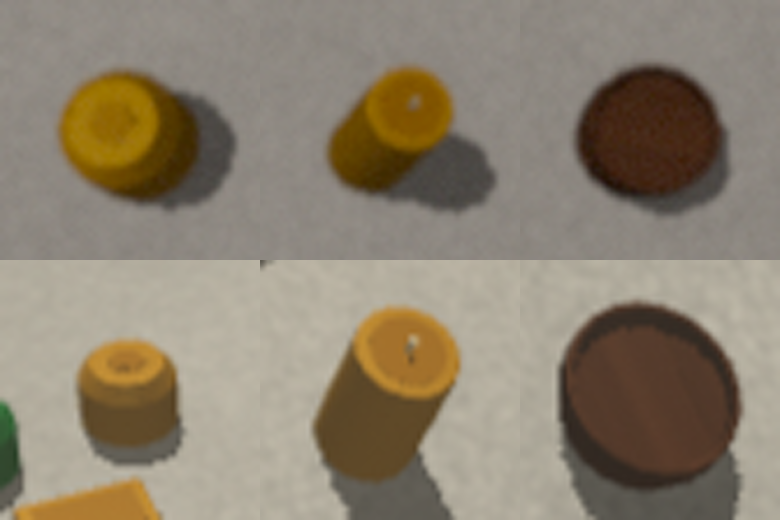

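At (205,170) is the hexagonal jar, which stays. At (188,275) is the round 60 mm jar with the label and the widest lid, so it is the large_jar. At (467,285) is the small round jar. (144,200) is the beeswax cake, (467,176) the tall pillar with its wick, and (520,216) the holder. Next I'll measure positions.

```bash
cat > h.py <<'E'
import numpy as np,cv2
from bench import ctrl,imaging
from scipy.spatial.transform import Rotation as R
I={n:imaging.camera_info(n) for n in("top","side")}
def ray(n,u,v):
    K,T=I[n]["K"],I[n]["T"]; d=np.linalg.inv(K)@[u,v,1]; return T[:3,3],T[:3,:3]@(d*[1,-1,-1])
def at(n,uv,z):
    o,d=ray(n,*uv); return (o+d*(z-o[2])/d[2])
def tri(a,b):
    (o,d),(p,e)=ray("top",*a),ray("side",*b)
    s=np.linalg.lstsq(np.c_[d,-e],p-o,rcond=None)[0]; x,y=o+d*s[0],p+e*s[1]; return (x+y)/2,np.linalg.norm(x-y)
def rows(xyz,ang=None):
    "shift in cm + roll to TCP xyz, ang = direction of tool y (deg, mod 180)"
    o=ctrl.get_obs(); q=o["eef_rot"]; M=R.from_quat([*q[1:],q[0]]).as_matrix()
    d=M.T@(np.array(xyz)-o["eef_pos"])*100; cur=np.degrees(np.arctan2(M[1,1],M[0,1]))
    r=0 if ang is None else (cur-ang+90)%180-90
    print("shift",d.round(2),"roll",round(r,1),"cur",round(cur,1),"q6",round(o["q"][5],2),"t",o["time_s"],"grip",round(o["grasp_force"],1),"open",round(o["opening"],3))
E
python3 - <<'E'
from h import *
t=cv2.imread("pics/top0.png");s=cv2.imread("pics/side0.png")
P=dict(large=((186,274),(238,158),.075),small=((467,285),(344,380),.055),cake=((143,199),(285,125),.04),pillar=((470,171),(466,326),.075),holder=((520,216),(460,412),.034))
for k,(a,b,z) in P.items():
    out=[]
    for n,im,(u,v) in(("top",t,a),("side",s,b)):
        h=cv2.cvtColor(im,cv2.COLOR_BGR2HSV).astype(int)
        c=np.median(h[v-1:v+2,u-1:u+2].reshape(-1,3),0)
        m=(abs(h[...,0]-c[0])<8)&(abs(h[...,2]-c[2])<(28 if k!="holder" else 40))&(h[...,1]>80)
        m=cv2.morphologyEx(cv2.morphologyEx(m.astype(np.uint8),cv2.MORPH_OPEN,np.ones((2,2))),cv2.MORPH_CLOSE,np.ones((3,3)))
        _,L,st,ce=cv2.connectedComponentsWithStats(m); l=L[v,u]
        cs=cv2.findContours((L==l).astype(np.uint8),0,1)[0][0]; e=cv2.fitEllipse(cs)
        out.append(e[0]); print(k,n,c,"ell",np.round(e[0],1),np.round(e[1],1),"at z",at(n,e[0],z).round(4))
    print("   tri",tri(*out)[0].round(4),tri(*out)[1].round(4))
for n,im,pts in(("top",t,((270,220),(360,205))),("side",s,((320,210),(390,280)))):
    h=cv2.cvtColor(im,cv2.COLOR_BGR2HSV)
    m=((h[...,1]>70)&(h[...,0]<25)).astype(np.uint8); m=cv2.morphologyEx(m,cv2.MORPH_CLOSE,np.ones((5,5)))
    L=cv2.connectedComponents(m)[1]
    for j,(u,v) in enumerate(pts):
        c=max(cv2.findContours((L==L[v,u]).astype(np.uint8),0,1)[0],key=cv2.contourArea)
        p=cv2.approxPolyDP(cv2.convexHull(c),4,True)[:,0]
        print(n,j,cv2.contourArea(c));
        for q in p: print("  ",q,"z0",at(n,q,0)[:2].round(3),"z20",at(n,q,.02)[:2].round(3))
E
```

```text
large top [ 22. 192. 159.] ell [185.8 274.5] [23.5 25.2] at z [0.365  0.2975 0.075 ]
large side [ 20. 158. 193.] ell [237.8 158.8] [12.8 20.7] at z [0.3671 0.2971 0.075 ]
   tri [0.366  0.2973 0.0749] 0.0021
small top [ 21. 191. 140.] ell [469.1 284.6] [17.5 19.2] at z [ 0.3578 -0.3026  0.055 ]
small side [ 20. 156. 205.] ell [345.4 378.5] [20.8 22.2] at z [ 0.3605 -0.3015  0.055 ]
   tri [ 0.3587 -0.3022  0.0575] 0.0024
cake top [ 21. 255. 142.] ell [139.6 199.4] [19.4 23.8] at z [0.5349 0.4214 0.04  ]
cake side [ 18. 181. 164.] ell [284.1 124.3] [ 8.3 19.6] at z [0.5366 0.4201 0.04  ]
   tri [0.5362 0.4218 0.0387] 0.0018
pillar top [ 19. 255. 127.] ell [469.  173.2] [16.9 28.6] at z [ 0.5988 -0.304   0.075 ]
pillar side [ 17. 186. 162.] ell [467.4 325.4] [18.1 22.6] at z [ 0.6047 -0.3095  0.075 ]
   tri [ 0.6041 -0.3071  0.0695] 0.0068
holder top [ 11. 171.  69.] ell [520.4 217.2] [26.4 29.5] at z [ 0.5128 -0.4278  0.034 ]
holder side [ 11. 126.  85.] ell [460.5 414.9] [35.6 39.6] at z [ 0.5151 -0.4317  0.034 ]
   tri [ 0.5156 -0.4305  0.029 ] 0.0032
top 0 5301.0
   [298 150] z0 [0
[... 426 characters left out ...]
 z20 [ 0.518 -0.051]
   [337 168] z0 [ 0.631 -0.018] z20 [ 0.624 -0.018]
side 0 3932.5
   [387 198] z0 [0.677 0.092] z20 [0.665 0.077]
   [385 205] z0 [0.661 0.074] z20 [0.649 0.058]
   [313 240] z0 [0.455 0.045] z20 [0.448 0.03 ]
   [284 206] z0 [0.434 0.172] z20 [0.428 0.154]
   [285 200] z0 [0.444 0.19 ] z20 [0.437 0.172]
   [356 169] z0 [0.656 0.218] z20 [0.645 0.199]
side 1 5430.0
   [392 230] z0 [ 0.636 -0.003] z20 [ 0.625 -0.017]
   [436 242] z0 [ 0.71  -0.076] z20 [ 0.697 -0.088]
   [453 279] z0 [ 0.686 -0.177] z20 [ 0.674 -0.187]
   [418 313] z0 [ 0.572 -0.218] z20 [ 0.562 -0.227]
   [370 298] z0 [ 0.499 -0.146] z20 [ 0.492 -0.157]
   [358 253] z0 [ 0.532 -0.031] z20 [ 0.523 -0.044]
```

Both views agree to 2–3 mm, and the heights and tray sizes match what is given. I'll start with the holder.

```bash
cat > tgt.py <<'E'
import numpy as np
large=(.366,.2973);small=(.359,-.302);cake=(.5355,.421);pillar=(.604,-.308);holder=(.514,-.430)
c=np.array((.550,.1215));u=np.array((np.cos(np.radians(8)),np.sin(np.radians(8))))
big=c-.041*u; sml=c+.066*u
hc=np.array((.598,-.119));w=np.array((np.cos(np.radians(15.8)),np.sin(np.radians(15.8))))
hfar=hc+.046*w; hnear=hc-.046*w
E
python3 -c "
from h import *;from tgt import *
print(big,sml,hfar,hnear);rows((*holder,.15),8)"
```

```text
[0.50939901 0.1157939 ] [0.61535769 0.13068542] [ 0.64226203 -0.10647511] [ 0.55373797 -0.13152489]
shift [-65.14 -73.23  10.34] roll 55.7 cur 63.7 q6 -0.21 t 0.1 grip 0.0 open 1.002
```

```bash
python3 -m pendant '[[-5,-6,0,5],[-15,-17,0,20],[-25,-28,0,35],[-32,-36,0,55.7],[-32,-36,0,55.7],[-32,-36,0,55.7],[-32,-36,0,55.7],[-32,-36,0,55.7],[-32,-36,0,55.7],[-32,-36,0,55.7],[-32,-36,0,55.7],[-32,-36,0,55.7]]' 1; python3 -c "
from h import *;from tgt import *
rows((*holder,.15),8)"
```

```text
time_s: 1.1
eef_pos: [0.3825, 0.0477, 0.2534]
eef_rot: [0.001, 0.657, 0.754, -0.0]
wrist_force: [0.3, 0.5, 0.7]
opening: 0.998
grasp_force: 0.0
shift [-49.1    6.47  10.4 ] roll -0.1 cur 7.9 q6 -0.32 t 1.1 grip 0.0 open 0.998
```

```bash
python3 -m pendant '[[-49,6.5,10,0],[-49,6.5,10,0],[-49,6.5,10,0],[-49,6.5,10,0],[-49,6.5,10,0],[-49,6.5,10,0],[-49,6.5,10,0],[-49,6.5,10,0],[-49,6.5,10,0],[-49,6.5,10,0],[-49,6.5,10,0],[-49,6.5,10,0]]' 1; python3 -m pendant '[[0,0,0,0],[0,0,0,0],[0,0,0,0],[0,0,0,0]]';python3 -c "
from h import *;from tgt import *
rows((*holder,.03),8)
cv2.imwrite('pics/a1.png',np.hstack([cv2.resize(imaging.camera(n)[v-60:v+60,u-60:u+60,::-1],(400,400)) for n,u,v in(('top',520,216),('side',460,400))]))"
```

```text
time_s: 2.1
eef_pos: [0.5135, -0.4228, 0.1529]
eef_rot: [-0.001, 0.656, 0.755, 0.0]
wrist_force: [0.5, 0.0, 1.1]
opening: 0.999
grasp_force: 0.0
time_s: 2.43
eef_pos: [0.5137, -0.4199, 0.1544]
eef_rot: [-0.0, 0.656, 0.755, 0.0]
wrist_force: [0.4, -0.0, 0.3]
opening: 1.001
grasp_force: 0.0
shift [-1.01 -0.11 12.44] roll 0.1 cur 8.1 q6 -1.0 t 2.4333 grip 0.0 open 1.001
```

View pics/a1.png

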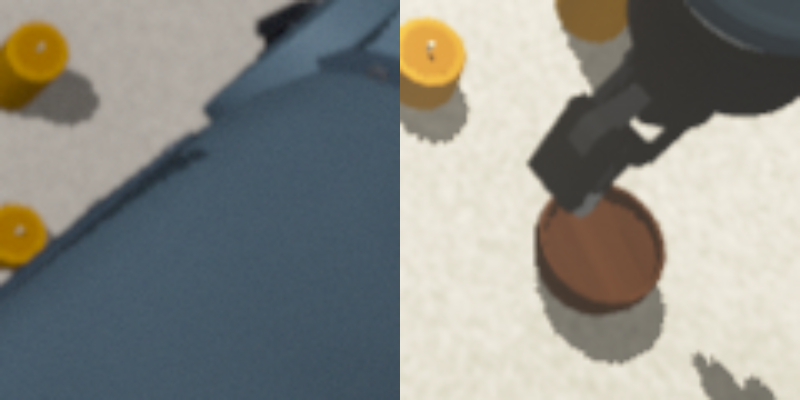

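The side crop shows the open gripper above the holder (dish centre near (600,248) in the crop), with nothing in the way. I'll go down and grip.

```bash
python3 -m pendant '[[-1,-0.1,2,0],[-1,-0.1,4,0],[-1,-0.1,6,0],[-1,-0.1,8,0],[-1,-0.1,9.5,0],[-1,-0.1,11,0],[-1,-0.1,12,0],[-1,-0.1,12.4,0],[-1,-0.1,12.4,0]]' 1; python3 -m pendant '[[0,0,0,0],[0,0,0,0],[0,0,0,0],[0,0,0,0],[0,0,0,0],[0,0,0,0],[0,0,0,0],[0,0,0,0]]' 0;python3 -m pendant '[[0,0,-1,0],[0,0,-3,0],[0,0,-6,0],[0,0,-9,0],[0,0,-12,0],[0,0,-12,0],[0,0,-12,0]]'
python3 -c "
from h import *;from tgt import *
rows((*big,.165),8)
cv2.imwrite('pics/a2.png',imaging.camera('side')[:,:,::-1])"
```

```text
time_s: 3.28
eef_pos: [0.5138, -0.4305, 0.0293]
eef_rot: [-0.001, 0.656, 0.755, 0.0]
wrist_force: [0.2, -0.9, 0.5]
opening: 0.998
grasp_force: 0.0
time_s: 3.95
eef_pos: [0.515, -0.4322, 0.0322]
eef_rot: [0.002, 0.656, 0.755, -0.0]
wrist_force: [0.3, 0.0, 5.6]
opening: 0.733
grasp_force: 65.8
time_s: 4.53
eef_pos: [0.5151, -0.4323, 0.1536]
eef_rot: [0.003, 0.656, 0.755, -0.0]
wrist_force: [-0.3, -0.4, -1.2]
opening: 0.731
grasp_force: 65.6
shift [54.35  7.08 -1.38] roll 0.0 cur 8.0 q6 -1.01 t 4.5333 grip 65.6 open 0.731
```

View pics/a2.png

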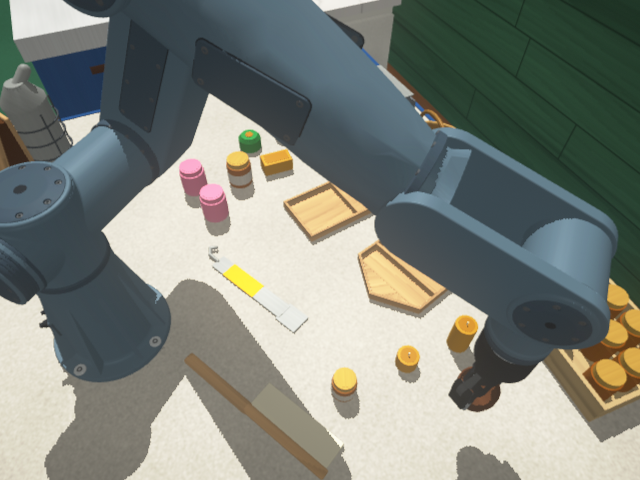

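The side view shows the holder held between the fingers at (475,390). I'll carry it to the larger bay.

```bash
python3 -m pendant '[[2,0.3,-0.5,0],[6,0.8,-1,0],[10,1.3,-1,0],[14,1.8,-1,0],[18,2.4,-1,0],[22,2.9,-1,0],[26,3.4,-1,0],[30,3.9,-1,0],[34,4.4,-1,0],[38,5,-1,0],[42,5.5,-1,0],[45,5.9,-1,0]]'; python3 -m pendant '[[4,0.5,0,0],[7,0.9,0,0],[8.5,1.1,0,0],[9.3,1.2,0,0],[9.3,1.2,0,0],[9.3,1.2,0,0],[9.3,1.2,0,0]]'
python3 -c "
from h import *;from tgt import *
rows((*big,.0385),8)"
```

```text
time_s: 5.58
eef_pos: [0.5076, 0.0259, 0.1583]
eef_rot: [-0.002, 0.656, 0.755, -0.001]
wrist_force: [1.5, -0.9, -0.4]
opening: 0.731
grasp_force: 65.6
time_s: 6.17
eef_pos: [0.5084, 0.1154, 0.1596]
eef_rot: [-0.0, 0.656, 0.754, -0.001]
wrist_force: [-0.1, -0.2, -0.0]
opening: 0.728
grasp_force: 65.6
shift [ 0.03  0.11 12.11] roll -0.0 cur 8.0 q6 -0.14 t 6.1667 grip 65.6 open 0.728
```

```bash
python3 -m pendant '[[0,0.1,2,0],[0,0.1,4.5,0],[0,0.1,7,0],[0,0.1,9,0],[0,0.1,10.5,0],[0,0.1,11.2,0],[0,0.1,11.5,0],[0,0.1,11.7,0],[0,0.1,11.8,0],[0,0.1,11.8,0],[0,0.1,11.8,0]]'
python3 -c "
from h import *;from tgt import *
rows((*big,.0385),8);print(ctrl.get_obs()['wrist_force'])"
```

```text
time_s: 7.08
eef_pos: [0.5104, 0.1166, 0.0431]
eef_rot: [0.001, 0.656, 0.755, 0.001]
wrist_force: [-1.0, 1.7, -0.7]
opening: 0.729
grasp_force: 65.6
shift [-0.07 -0.11  0.46] roll 0.0 cur 8.0 q6 -0.14 t 7.0833 grip 65.6 open 0.729
[-1.01723435  1.72586759 -0.74323766]
```

```bash
python3 -m pendant '[[0,0,0.1,0],[0,0,0.2,0],[0,0,0.3,0],[0,0,0.35,0],[0,0,0.35,0],[0,0,0.35,0]]'
```

```text
time_s: 7.58
eef_pos: [0.5096, 0.1167, 0.0386]
eef_rot: [-0.0, 0.656, 0.755, -0.0]
wrist_force: [0.2, -0.1, -0.0]
opening: 0.728
grasp_force: 65.6
```

```bash
for i in 1; do python3 -m pendant '[[0,0,0.1,0],[0,0,0.1,0],[0,0,0.1,0]]'; python3 -m pendant '[[0,0,0.1,0],[0,0,0.1,0],[0,0,0.1,0]]'; done
```

```text
time_s: 7.83
eef_pos: [0.5098, 0.1168, 0.0382]
eef_rot: [0.0, 0.656, 0.755, 0.0]
wrist_force: [-1.8, 0.0, 4.7]
opening: 0.73
grasp_force: 66.1
time_s: 8.08
eef_pos: [0.5098, 0.1167, 0.0381]
eef_rot: [-0.0, 0.656, 0.755, -0.0]
wrist_force: [-7.4, -1.0, 16.6]
opening: 0.73
grasp_force: 67.1
```

The holder made contact at the expected height. I'll ease off, open, rise and look.

```bash
python3 -m pendant '[[0,0,-0.1,0],[0,0,-0.1,0],[0,0,-0.1,0]]';  python3 -m pendant '[[0,0,0,0],[0,0,0,0],[0,0,0,0],[0,0,0,0],[0,0,0,0]]' 0.88; python3 -m pendant '[[0,0,-1,0],[0,0,-2.5,0],[0,0,-5,0],[0,0,-8,0],[0,0,-12,0],[0,0,-14,0],[-4,0,-14,0],[-8,-1,-14,0],[-12,-2,-14,0],[-16,-2,-14,0],[-20,-2,-14,0],[-24,-2,-14,0]]' 0.88; python3 -m pendant '[[-4,0,0,0],[-8,0,0,0],[-12,0,0,0],[-14,0,0,0],[-14,0,0,0],[-14,0,0,0]]' 1
python3 -c "
from h import *;from tgt import *
rows((*pillar,.17),8)
cv2.imwrite('pics/a3.png',np.hstack([cv2.resize(imaging.camera(n)[v-75:v+75,u-60:u+60,::-1],(400,500)) for n,u,v in(('top',278,200),('side',335,205))]))"
```

```text
time_s: 8.33
eef_pos: [0.51, 0.1168, 0.0381]
eef_rot: [0.0, 0.656, 0.755, 0.0]
wrist_force: [-2.2, -0.2, 6.8]
opening: 0.729
grasp_force: 66.2
time_s: 8.75
eef_pos: [0.5095, 0.1166, 0.0374]
eef_rot: [-0.0, 0.656, 0.755, -0.0]
wrist_force: [-0.7, 0.7, 0.1]
opening: 0.877
grasp_force: 0.0
time_s: 9.75
eef_pos: [0.5232, -0.1257, 0.1787]
eef_rot: [0.001, 0.656, 0.755, 0.0]
wrist_force: [0.8, -0.1, 0.6]
opening: 0.878
grasp_force: 0.0
time_s: 10.25
eef_pos: [0.5426, -0.2635, 0.178]
eef_rot: [-0.0, 0.657, 0.754, 0.0]
wrist_force: [0.1, 1.1, -0.4]
opening: 1.0
grasp_force: 0.0
shift [-5.25  5.48  0.8 ] roll -0.1 cur 7.9 q6 -0.79 t 10.25 grip 0.0 open 1.0
```

View pics/a3.png

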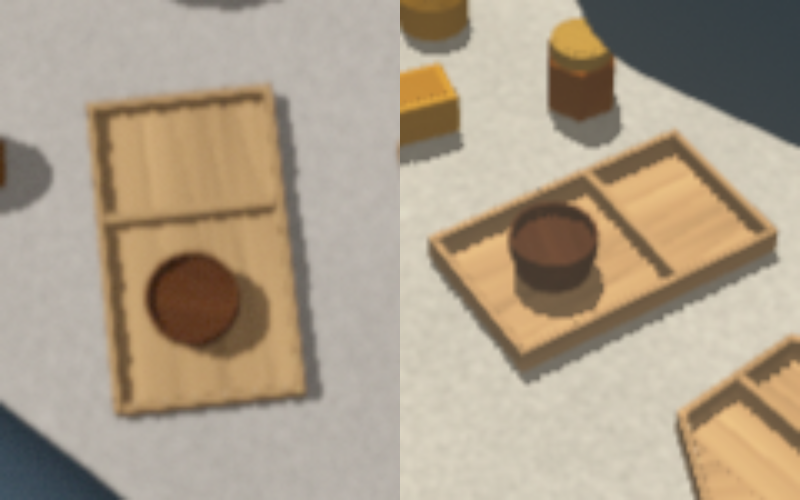

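The holder stands upright in the larger bay; the dish is at (194,300) and (553,238) in the crop. I'll pick up the pillar next and triangulate the dish.

```bash
python3 -m pendant '[[-3,3,0.5,0],[-5.3,5.5,1,0],[-5.3,5.5,1,0],[-5.3,5.5,1,0],[-5.3,5.5,1,0]]' 1; python3 -c "
from h import *;from tgt import *
rows((*pillar,.048),8)
a,b=(275.7,214.5),(320.4,201)
print(tri(a,b),at('top',a,.04),at('side',b,.04))"
```

```text
time_s: 10.77
eef_pos: [0.6045, -0.3055, 0.1674]
eef_rot: [-0.001, 0.655, 0.755, 0.0]
wrist_force: [0.4, -0.9, 1.0]
opening: 0.999
grasp_force: 0.0
shift [-0.26 -0.08 11.94] roll 0.1 cur 8.1 q6 -0.78 t 10.7667 grip 0.0 open 0.999
(array([0.50646397, 0.11701679, 0.03900355]), np.float64(0.0006665799908836822)) [0.50655873 0.11685258 0.04      ] [0.50570489 0.11616503 0.04      ]
```

```bash
python3 -m pendant '[[-0.25,0,2,0],[-0.25,0,4,0],[-0.25,0,6,0],[-0.25,0,8,0],[-0.25,0,10,0],[-0.25,0,11.5,0],[-0.25,0,11.9,0],[-0.25,0,11.9,0],[-0.25,0,11.9,0]]' 1; python3 -m pendant '[[0,0,0,0],[0,0,0,0],[0,0,0,0],[0,0,0,0],[0,0,0,0],[0,0,0,0],[0,0,0,0],[0,0,0,0],[0,0,0,0],[0,0,0,0]]' 0;python3 -m pendant '[[0,0,-1,0],[0,0,-3,0],[0,0,-6,0],[0,0,-9,0],[0,0,-12,0],[0,0,-12,0],[0,0,-12,0]]'
python3 -c "
from h import *;from tgt import *
rows((.508,.117,.18),8)
cv2.imwrite('pics/a4.png',imaging.camera('side')[200:,:,::-1])"
```

```text
time_s: 11.52
eef_pos: [0.6055, -0.3097, 0.0499]
eef_rot: [0.001, 0.656, 0.755, 0.0]
wrist_force: [-0.0, 0.1, 0.7]
opening: 1.001
grasp_force: 0.0
time_s: 12.35
eef_pos: [0.6057, -0.3102, 0.0498]
eef_rot: [0.001, 0.656, 0.755, 0.0]
wrist_force: [-0.5, 0.4, 6.1]
opening: 0.477
grasp_force: 60.5
time_s: 12.93
eef_pos: [0.6061, -0.3105, 0.1716]
eef_rot: [0.002, 0.656, 0.755, 0.0]
wrist_force: [-0.8, -0.4, -1.9]
opening: 0.48
grasp_force: 60.7
shift [43.7  -3.75 -1.  ] roll 0.0 cur 8.0 q6 -0.79 t 12.9333 grip 60.7 open 0.48
```

View pics/a4.png

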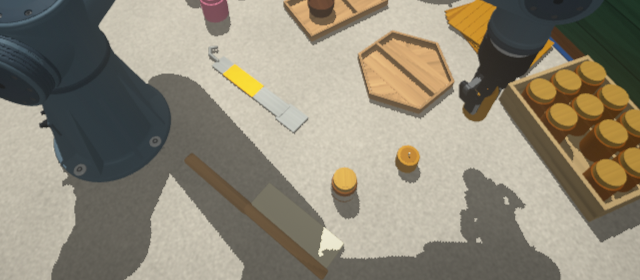

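The pillar is held upright at (480,105). I'll carry it to the dish.

```bash
python3 -m pendant '[[2,-0.2,-0.5,0],[6,-0.5,-1,0],[10,-0.8,-1,0],[14,-1.2,-1,0],[18,-1.5,-1,0],[22,-1.9,-1,0],[26,-2.2,-1,0],[30,-2.6,-1,0],[34,-2.9,-1,0],[38,-3.3,-1,0],[41,-3.5,-1,0],[43,-3.7,-1,0]]'; python3 -m pendant '[[0.7,0,0,0],[0.7,0,0,0],[0.7,0,0,0],[0.7,0,0,0],[0.7,0,0,0]]'
python3 -c "
from h import *;from tgt import *
rows((.5085,.117,.082),8)
cv2.imwrite('pics/a5.png',np.hstack([cv2.resize(imaging.camera(n)[v-60:v+60,u-60:u+60,::-1],(400,400)) for n,u,v in(('top',278,200),('side',320,190))]))"
```

```text
time_s: 13.98
eef_pos: [0.5057, 0.1139, 0.1765]
eef_rot: [-0.002, 0.655, 0.755, -0.001]
wrist_force: [0.4, 0.7, -0.7]
opening: 0.476
grasp_force: 60.8
time_s: 14.4
eef_pos: [0.5077, 0.1166, 0.1783]
eef_rot: [-0.0, 0.657, 0.754, -0.0]
wrist_force: [-0.4, -0.1, -1.1]
opening: 0.481
grasp_force: 60.8
shift [0.03 0.09 9.63] roll -0.1 cur 7.9 q6 -0.14 t 14.4 grip 60.8 open 0.481
```

View pics/a5.png

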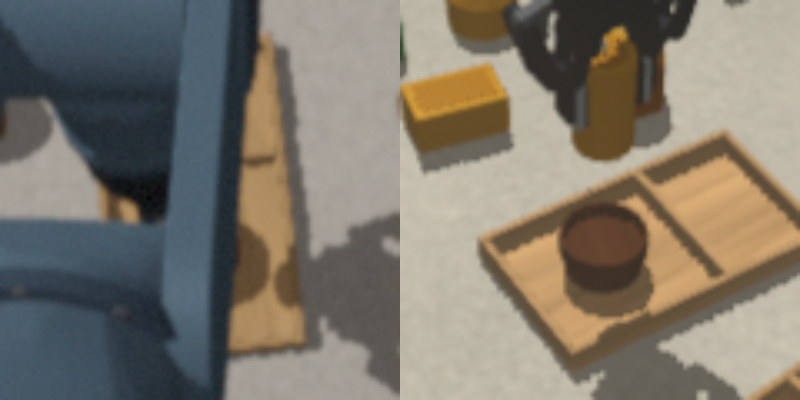

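The side crop shows the pillar's underside at about (604,146), above the dish at (603,236). I'll check the lateral alignment by casting a ray at the known bottom height.

```bash
python3 -c "
from h import *
print(at('side',(320.7,173.3),.1285), at('side',(260+203/3.333-.5,130+236/3.333-.5),.04))"; python3 -m pendant '[[0,0.1,2,0],[0,0.1,4,0],[0,0.1,5.5,0],[0,0.1,5.5,0],[0,0.1,5.5,0],[0,0.1,5.5,0]]'; python3 -c "
from h import *
rows((.508,.117,.082),8)
cv2.imwrite('pics/a6.png',cv2.resize(imaging.camera('side')[160:240,270:370,::-1],(800,600)))"
```

```text
[0.50499514 0.11574127 0.1285    ] [0.5066617  0.11820439 0.04      ]
time_s: 15.0
eef_pos: [0.5092, 0.1177, 0.1246]
eef_rot: [0.0, 0.656, 0.755, 0.0]
wrist_force: [0.5, 0.9, -0.9]
opening: 0.476
grasp_force: 60.8
shift [-0.05 -0.14  4.26] roll -0.0 cur 8.0 q6 -0.14 t 15.0 grip 60.8 open 0.476
```

View pics/a6.png

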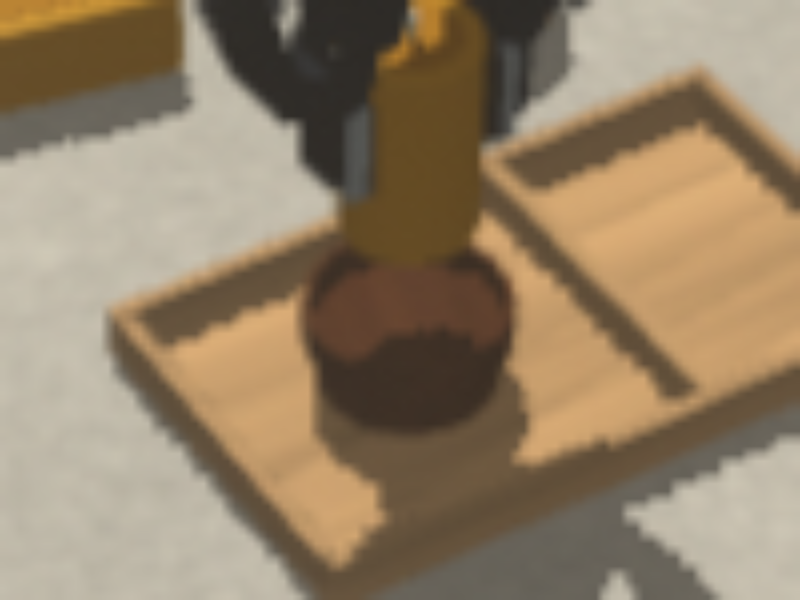

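The pillar is centred over the dish to within about 2 mm (pillar bottom (410,250), dish (408,315)). I'll lower it until it touches.

```bash
python3 -m pendant '[[0,0,1,0],[0,0,2,0],[0,0,3,0],[0,0,3.5,0],[0,0,3.8,0],[0,0,4,0],[0,0,4,0],[0,0,4,0]]';python3 -m pendant '[[0,0,0.1,0],[0,0,0.15,0],[0,0,0.15,0]]'
```

```text
time_s: 15.72
eef_pos: [0.5086, 0.118, 0.0837]
eef_rot: [0.0, 0.656, 0.755, 0.0]
wrist_force: [-0.6, 0.5, -1.6]
opening: 0.484
grasp_force: 60.8
time_s: 15.97
eef_pos: [0.5086, 0.118, 0.0823]
eef_rot: [0.0, 0.656, 0.755, 0.0]
wrist_force: [0.1, 0.7, -1.5]
opening: 0.477
grasp_force: 60.8
```

```bash
python3 -m pendant '[[0,0,0.1,0],[0,0,0.1,0],[0,0,0.1,0]]';python3 -m pendant '[[0,0,0.05,0],[0,0,0.05,0],[0,0,0.05,0]]'
```

```text
time_s: 16.22
eef_pos: [0.5088, 0.1181, 0.0818]
eef_rot: [0.0, 0.656, 0.755, 0.0]
wrist_force: [-2.1, -0.2, 5.6]
opening: 0.479
grasp_force: 61.1
time_s: 16.47
eef_pos: [0.5088, 0.1181, 0.0818]
eef_rot: [0.0, 0.656, 0.755, 0.0]
wrist_force: [-3.8, 0.0, 10.0]
opening: 0.478
grasp_force: 61.8
```

```bash
python3 -m pendant '[[0,0,-0.08,0],[0,0,-0.08,0]]';  python3 -m pendant '[[0,0,0,0],[0,0,0,0],[0,0,0,0],[0,0,0,0],[0,0,0,0]]' 0.75; python3 -m pendant '[[0,0,-1,0],[0,0,-2,0],[0,0,-4,0],[0,0,-7,0],[0,0,-10,0],[0,0,-12,0],[-4,0,-12,0],[-8,1,-12,0],[-12,2,-12,0],[-16,3,-12,0],[-20,3,-12,0],[-20,3,-12,0]]' 
python3 -c "
from h import *;from tgt import *
rows((*small,.16),98)
cv2.imwrite('pics/a7.png',np.hstack([cv2.resize(imaging.camera(n)[v-60:v+60,u-60:u+60,::-1],(400,400)) for n,u,v in(('top',278,200),('side',320,190))]))"
```

```text
time_s: 16.63
eef_pos: [0.5087, 0.1181, 0.0818]
eef_rot: [0.0, 0.656, 0.755, 0.0]
wrist_force: [-1.3, 0.3, 5.2]
opening: 0.475
grasp_force: 60.9
time_s: 17.05
eef_pos: [0.5084, 0.118, 0.0813]
eef_rot: [-0.0, 0.656, 0.755, -0.0]
wrist_force: [-0.0, 0.1, -0.1]
opening: 0.746
grasp_force: 0.0
time_s: 18.05
eef_pos: [0.5677, -0.0828, 0.2033]
eef_rot: [0.002, 0.658, 0.753, -0.0]
wrist_force: [-0.4, -0.2, -0.1]
opening: 0.746
grasp_force: 0.0
shift [-18.9  -23.63   4.34] roll 89.7 cur 7.7 q6 -0.48 t 18.05 grip 0.0 open 0.746
```

View pics/a7.png

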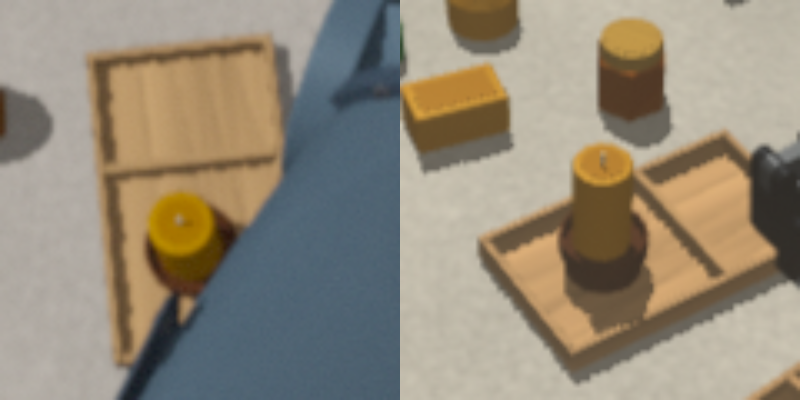

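The pillar stands upright in the dish ((180,220) and (603,165) in the crop), clear of the rim all round. Next is the small jar.

```bash
python3 -m pendant '[[-3,-3,0,7],[-5,-6,0,14],[-7,-9,0,21],[-9,-12,0,28],[-11,-15,0,35],[-13,-17,0,42],[-15,-19,0,49],[-17,-21,0,56],[-19,-23.6,0,63],[-19,-23.6,0,70],[-19,-23.6,0,77],[-19,-23.6,1,84]]' 1; python3 -m pendant '[[0,0,1,6],[0,0,3,6],[0,0,3,6],[0,0,3,6],[0,0,3,6]]' 1; python3 -c "
from h import *;from tgt import *
rows((*small,.038),98)"
```

```text
time_s: 19.15
eef_pos: [0.3597, -0.2972, 0.1937]
eef_rot: [0.002, 0.993, 0.119, 0.001]
wrist_force: [-0.4, -0.6, 0.7]
opening: 0.997
grasp_force: 0.0
time_s: 19.57
eef_pos: [0.3594, -0.2965, 0.1625]
eef_rot: [0.0, 0.997, 0.071, 0.0]
wrist_force: [0.2, 1.1, 0.3]
opening: 1.0
grasp_force: 0.0
shift [-0.13  0.53 12.45] roll 0.1 cur -81.9 q6 0.48 t 19.5667 grip 0.0 open 1.0
```

```bash
python3 -m pendant '[[-0.1,0.5,2,0],[-0.1,0.5,4,0],[-0.1,0.5,6,0],[-0.1,0.5,8,0],[-0.1,0.5,10,0],[-0.1,0.5,11.5,0],[-0.1,0.5,12.3,0],[-0.1,0.5,12.3,0],[-0.1,0.5,12.3,0]]' 1; python3 -m pendant '[[0,0,0,0],[0,0,0,0],[0,0,0,0],[0,0,0,0],[0,0,0,0],[0,0,0,0],[0,0,0,0],[0,0,0,0],[0,0,0,0],[0,0,0,0]]' 0;python3 -m pendant '[[0,0,-1,0],[0,0,-3,0],[0,0,-6,0],[0,0,-9,0],[0,0,-12,0],[0,0,-15,0],[0,0,-18,0],[0,0,-18,0]]'
python3 -c "
from h import *;from tgt import *
rows((*sml,.21),98)"
```

```text
time_s: 20.32
eef_pos: [0.359, -0.3023, 0.0392]
eef_rot: [0.0, 0.998, 0.07, 0.0]
wrist_force: [0.6, -0.5, -0.5]
opening: 1.0
grasp_force: 0.0
time_s: 21.15
eef_pos: [0.3591, -0.3027, 0.0397]
eef_rot: [0.001, 0.998, 0.07, 0.0]
wrist_force: [-1.0, 1.8, 7.3]
opening: 0.52
grasp_force: 60.3
time_s: 21.82
eef_pos: [0.3606, -0.3046, 0.2255]
eef_rot: [0.005, 0.998, 0.07, 0.003]
wrist_force: [0.5, -1.5, -0.6]
opening: 0.519
grasp_force: 61.4
shift [ 31.3  -39.56   1.32] roll 0.0 cur -82.0 q6 0.48 t 21.8167 grip 61.4 open 0.519
```

```bash
python3 -m pendant '[[1.5,-2,0,0],[4,-5,0,0],[6.5,-8.2,0,0],[9,-11.4,0,0],[11.5,-14.5,0,0],[14,-17.7,0,0],[16.5,-20.8,0,0],[19,-24,0,0],[21.5,-27.2,0,0],[24,-30.3,0,0],[26.5,-33.5,0,0],[28.5,-36,0,0]]'; python3 -m pendant '[[1.5,-2,1,0],[2.5,-3.2,2,0],[2.8,-3.5,4,0],[2.8,-3.5,4,0],[2.8,-3.5,4,0],[2.8,-3.5,4,0]]'; python3 -c "
from h import *;from tgt import *
rows((*sml,.046),98)
cv2.imwrite('pics/a8.png',cv2.resize(imaging.camera('side')[130:240,280:410,::-1],(780,600)))"
```

```text
time_s: 22.82
eef_pos: [0.591, 0.0972, 0.2183]
eef_rot: [-0.0, 0.998, 0.07, -0.0]
wrist_force: [0.1, -1.5, -0.8]
opening: 0.516
grasp_force: 61.5
time_s: 23.32
eef_pos: [0.6132, 0.1323, 0.1789]
eef_rot: [0.0, 0.998, 0.07, -0.0]
wrist_force: [-0.1, -0.2, -1.6]
opening: 0.517
grasp_force: 61.5
shift [ 0.2   0.19 13.29] roll -0.0 cur -82.0 q6 1.46 t 23.3167 grip 61.5 open 0.517
```

View pics/a8.png

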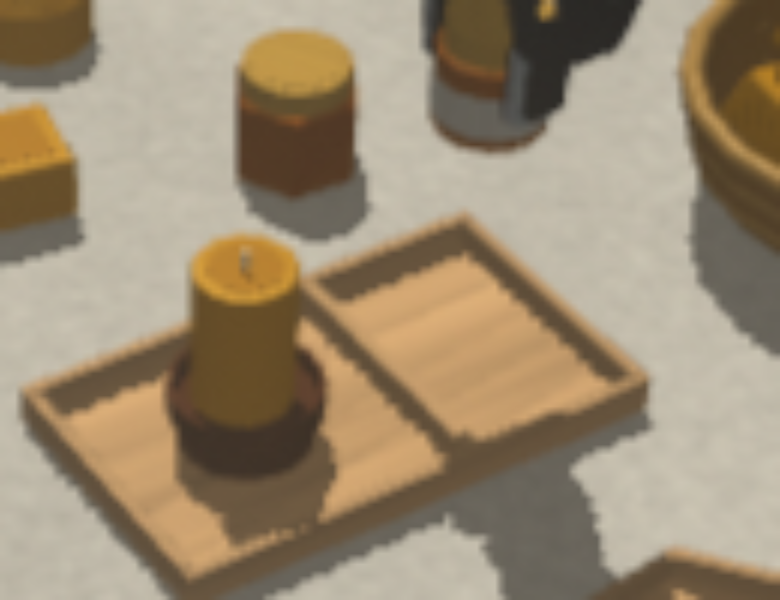

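The jar hangs upright above the smaller bay ((488,100) in the crop), and the pillar stands clear at (245,330). I'll lower the jar.

```bash
python3 -m pendant '[[0.2,0.2,2,0],[0.2,0.2,4.5,0],[0.2,0.2,7,0],[0.2,0.2,9.5,0],[0.2,0.2,11,0],[0.2,0.2,12,0],[0.2,0.2,12.5,0],[0.2,0.2,12.8,0],[0.2,0.2,13,0],[0.2,0.2,13,0],[0.2,0.2,13,0]]'; python3 -m pendant '[[0,0,0.1,0],[0,0,0.15,0],[0,0,0.15,0]]'
```

```text
time_s: 24.28
eef_pos: [0.6165, 0.1311, 0.0496]
eef_rot: [0.0, 0.998, 0.07, 0.001]
wrist_force: [0.2, 0.2, -0.8]
opening: 0.521
grasp_force: 61.5
time_s: 24.53
eef_pos: [0.6158, 0.1311, 0.0472]
eef_rot: [0.0, 0.998, 0.07, 0.0]
wrist_force: [-0.0, -0.3, -1.4]
opening: 0.516
grasp_force: 61.5
```

```bash
python3 -m pendant '[[0,0,0.1,0],[0,0,0.15,0],[0,0,0.15,0],[0,0,0.15,0]]'; python3 -m pendant '[[0,0,0.05,0],[0,0,0.05,0],[0,0,0.05,0]]'
```

```text
time_s: 24.87
eef_pos: [0.6158, 0.1311, 0.0457]
eef_rot: [0.0, 0.998, 0.07, 0.0]
wrist_force: [-1.5, 0.3, 2.8]
opening: 0.516
grasp_force: 62.0
time_s: 25.12
eef_pos: [0.6158, 0.1312, 0.0457]
eef_rot: [0.0, 0.998, 0.07, 0.0]
wrist_force: [-3.8, -0.9, 7.4]
opening: 0.514
grasp_force: 62.2
```

```bash
python3 -m pendant '[[0,0,-0.08,0],[0,0,-0.08,0]]';  python3 -m pendant '[[0,0,0,0],[0,0,0,0],[0,0,0,0],[0,0,0,0],[0,0,0,0]]' 0.75; python3 -m pendant '[[0,0,-1,0],[0,0,-2,0],[0,0,-4,0],[0,0,-7,0],[0,0,-10,0],[0,0,-13,0],[0,0,-15,0],[0,0,-15,0]]' 
python3 -c "
from h import *;from tgt import *
rows((*large,.2),105.8)"
```

```text
time_s: 25.28
eef_pos: [0.6158, 0.1311, 0.0458]
eef_rot: [0.0, 0.998, 0.07, 0.0]
wrist_force: [-1.3, 0.1, 1.5]
opening: 0.517
grasp_force: 61.9
time_s: 25.7
eef_pos: [0.6157, 0.1311, 0.0457]
eef_rot: [0.0, 0.998, 0.07, -0.0]
wrist_force: [0.4, -0.2, 0.2]
opening: 0.75
grasp_force: 0.0
time_s: 26.37
eef_pos: [0.6191, 0.1313, 0.2035]
eef_rot: [0.0, 0.998, 0.07, 0.006]
wrist_force: [2.0, -0.1, 0.7]
opening: 0.75
grasp_force: 0.0
shift [-22.75 -19.97   0.06] roll -7.8 cur -82.0 q6 1.45 t 26.3667 grip 0.0 open 0.75
```

```bash
python3 -m pendant '[[-3,-2.6,0,-2],[-6,-5.2,0,-5],[-9,-7.9,0,-8],[-12,-10.5,0,-8],[-15,-13.2,0,-8],[-18,-15.8,0,-8],[-21,-18.4,0,-8],[-22.7,-20,0,-8],[-22.7,-20,0,-8],[-22.7,-20,0,-8],[-22.7,-20,0,-8]]' 1
python3 -c "
from h import *;from tgt import *
rows((*large,.048),105.8)
cv2.imwrite('pics/a9.png',np.hstack([cv2.resize(imaging.camera(n)[v-60:v+60,u-60:u+60,::-1],(400,400)) for n,u,v in(('side',240,165),('side',345,180))]))"
```

```text
time_s: 27.28
eef_pos: [0.3637, 0.2974, 0.1963]
eef_rot: [0.0, 0.99, 0.139, 0.001]
wrist_force: [0.1, -0.7, 0.2]
opening: 0.996
grasp_force: 0.0
shift [ 0.2   0.07 14.83] roll 0.2 cur -74.0 q6 1.72 t 27.2833 grip 0.0 open 0.996
```

View pics/a9.png

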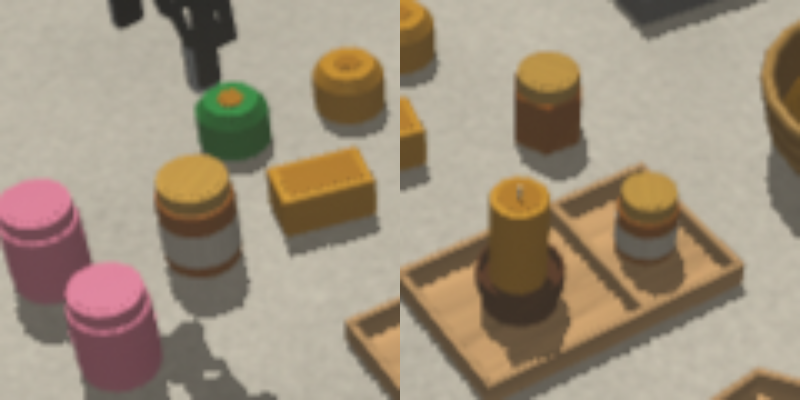

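The small jar stands in its bay ((647,215) in the crop) and the candle is upright. The round labelled large jar at (197,215) in the left crop has free space on both sides. I'll grip it.

```bash
python3 -m pendant '[[0.2,0.1,3,0],[0.2,0.1,6,0],[0.2,0.1,8,0],[0.2,0.1,10,0],[0.2,0.1,12,0],[0.2,0.1,13.5,0],[0.2,0.1,14.5,0],[0.2,0.1,14.8,0],[0.2,0.1,14.8,0],[0.2,0.1,14.8,0]]' 1; python3 -m pendant '[[0,0,0,0],[0,0,0,0],[0,0,0,0],[0,0,0,0],[0,0,0,0],[0,0,0,0],[0,0,0,0],[0,0,0,0]]' 0;python3 -m pendant '[[0,0,-1,0],[0,0,-3,0],[0,0,-6,0],[0,0,-9,0],[0,0,-12,0],[0,0,-15,0],[0,0,-18,0],[0,0,-18,0],[0,0,-18,0]]'
python3 -c "
from h import *;from tgt import *
rows((*hnear,.22),105.8)"
```

```text
time_s: 28.22
eef_pos: [0.366, 0.2971, 0.0483]
eef_rot: [-0.0, 0.99, 0.139, 0.0]
wrist_force: [-0.7, -0.6, -0.2]
opening: 1.001
grasp_force: 0.0
time_s: 28.88
eef_pos: [0.3662, 0.2977, 0.0491]
eef_rot: [-0.0, 0.99, 0.139, 0.001]
wrist_force: [-0.5, 0.1, 6.0]
opening: 0.688
grasp_force: 63.9
time_s: 29.63
eef_pos: [0.366, 0.2975, 0.23]
eef_rot: [-0.001, 0.99, 0.139, 0.002]
wrist_force: [-0.8, 0.3, -2.3]
opening: 0.686
grasp_force: 65.2
shift [ 6.2  46.42  1.  ] roll 0.2 cur -74.0 q6 1.72 t 29.6333 grip 65.2 open 0.686
```

```bash
python3 -m pendant '[[0.7,2,0,0],[1.7,5,0,0],[2.8,8.5,0,0],[4,12,0,0],[5.2,15.7,0,0],[6.4,19.4,0,0],[7.6,23,0,0],[8.9,26.8,0,0],[10.1,30.5,0,0],[11.3,34.2,0,0],[12.5,37.8,0,0],[13.5,41,0,0]]'; python3 -m pendant '[[1,3,1,0],[1.6,5,2,0],[1.9,5.5,4,0],[1.9,5.5,4,0],[1.9,5.5,4,0],[1.9,5.5,4,0]]'; python3 -c "
from h import *;from tgt import *
rows((*hfar,.055),105.8)
cv2.imwrite('pics/a10.png',cv2.resize(imaging.camera('side')[180:330,330:480,::-1],(600,600)))"
```

```text
time_s: 30.63
eef_pos: [0.6077, -0.0617, 0.2251]
eef_rot: [-0.001, 0.99, 0.139, -0.002]
wrist_force: [0.8, 0.9, -2.2]
opening: 0.688
grasp_force: 65.4
time_s: 31.13
eef_pos: [0.6406, -0.1065, 0.1868]
eef_rot: [-0.001, 0.99, 0.14, -0.001]
wrist_force: [-0.2, 0.5, -2.7]
opening: 0.688
grasp_force: 65.5
shift [ 0.19  0.07 13.18] roll 0.2 cur -74.0 q6 0.94 t 31.1333 grip 65.5 open 0.688
```

View pics/a10.png

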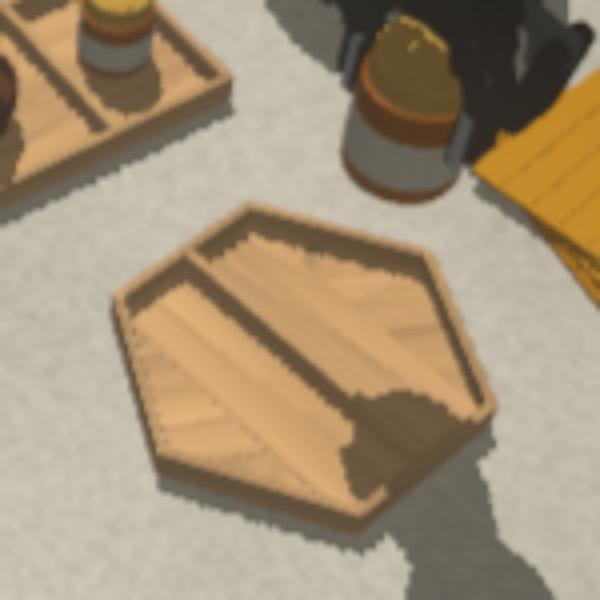

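The jar hangs upright ((403,120) in the crop) above the far half. I'll lower it.

```bash
python3 -m pendant '[[0.2,0.1,2,0],[0.2,0.1,4.5,0],[0.2,0.1,7,0],[0.2,0.1,9.5,0],[0.2,0.1,11,0],[0.2,0.1,12,0],[0.2,0.1,12.5,0],[0.2,0.1,12.8,0],[0.2,0.1,13,0],[0.2,0.1,13,0],[0.2,0.1,13,0]]'; python3 -m pendant '[[0,0,0.1,0],[0,0,0.15,0],[0,0,0.15,0]]'
```

```text
time_s: 32.1
eef_pos: [0.6445, -0.1081, 0.0589]
eef_rot: [0.0, 0.99, 0.139, 0.001]
wrist_force: [-0.2, 0.2, -1.9]
opening: 0.683
grasp_force: 65.5
time_s: 32.35
eef_pos: [0.6439, -0.1079, 0.0565]
eef_rot: [0.0, 0.99, 0.139, 0.0]
wrist_force: [0.5, 0.2, -3.1]
opening: 0.687
grasp_force: 65.5
```

```bash
python3 -m pendant '[[0,0,0.1,0],[0,0,0.12,0],[0,0,0.12,0],[0,0,0.12,0]]'; python3 -m pendant '[[0,0,0.05,0],[0,0,0.05,0],[0,0,0.05,0]]'
```

```text
time_s: 32.68
eef_pos: [0.6438, -0.1079, 0.0552]
eef_rot: [0.0, 0.99, 0.139, 0.0]
wrist_force: [-0.3, -0.5, -2.2]
opening: 0.684
grasp_force: 66.0
time_s: 32.93
eef_pos: [0.6439, -0.1079, 0.0552]
eef_rot: [0.0, 0.99, 0.139, 0.0]
wrist_force: [-2.8, 0.5, 4.7]
opening: 0.687
grasp_force: 66.1
```

```bash
python3 -m pendant '[[0,0,-0.05,0],[0,0,-0.05,0]]';  python3 -m pendant '[[0,0,0,0],[0,0,0,0],[0,0,0,0],[0,0,0,0],[0,0,0,0]]' 0.88; python3 -m pendant '[[0,0,-1,0],[0,0,-2,0],[0,0,-4,0],[0,0,-7,0],[0,0,-10,0],[0,0,-13,0],[0,0,-15,0],[0,0,-15,0]]'; python3 -m pendant '[[0.2,-3,0,0],[0.5,-7,0,0],[0.8,-11,0,0],[1.1,-15,0,0],[1.4,-19,0,0],[1.7,-23,0,0],[2,-27,0,0],[2.3,-31,0,0],[2.6,-35,0,0],[3,-39,0,0],[3.3,-43,0,0],[3.6,-47,0,0]]' 1;  python3 -c "
from h import *;from tgt import *
rows((*cake,.15),105.8)"
```

```text
time_s: 33.1
eef_pos: [0.6439, -0.1079, 0.0552]
eef_rot: [0.0, 0.99, 0.139, 0.0]
wrist_force: [-2.7, 0.8, 2.5]
opening: 0.686
grasp_force: 66.0
time_s: 33.52
eef_pos: [0.6437, -0.1078, 0.0549]
eef_rot: [-0.0, 0.99, 0.139, -0.0]
wrist_force: [1.4, 0.9, -1.0]
opening: 0.88
grasp_force: 0.0
time_s: 34.18
eef_pos: [0.6469, -0.1088, 0.2131]
eef_rot: [0.003, 0.99, 0.139, 0.005]
wrist_force: [0.2, 0.3, 0.7]
opening: 0.88
grasp_force: 0.0
time_s: 35.18
eef_pos: [0.5479, 0.3558, 0.2056]
eef_rot: [-0.0, 0.99, 0.139, 0.0]
wrist_force: [0.5, -0.9, -0.8]
opening: 1.002
grasp_force: 0.0
shift [ 0.61 -6.61  5.56] roll 0.2 cur -74.0 q6 1.69 t 35.1833 grip 0.0 open 1.002
```

```bash
python3 -m pendant '[[0.3,-3,2,0],[0.6,-6,4,0],[0.6,-6.6,5,0],[0.6,-6.6,5,0],[0.6,-6.6,5,0],[0.6,-6.6,5,0]]' 1;  python3 -c "
from h import *;from tgt import *
rows((*cake,.033),105.8)
cv2.imwrite('pics/a11.png',np.hstack([cv2.resize(imaging.camera(n)[v-60:v+60,u-60:u+60,::-1],(400,400)) for n,u,v in(('side',285,130),('side',410,260))]))"
```

```text
time_s: 35.68
eef_pos: [0.5372, 0.418, 0.1562]
eef_rot: [0.0, 0.99, 0.139, 0.001]
wrist_force: [-0.5, -0.9, -0.6]
opening: 1.0
grasp_force: 0.0
shift [-0.1  -0.34 12.32] roll 0.2 cur -74.0 q6 1.78 t 35.6833 grip 0.0 open 1.0
```

View pics/a11.png

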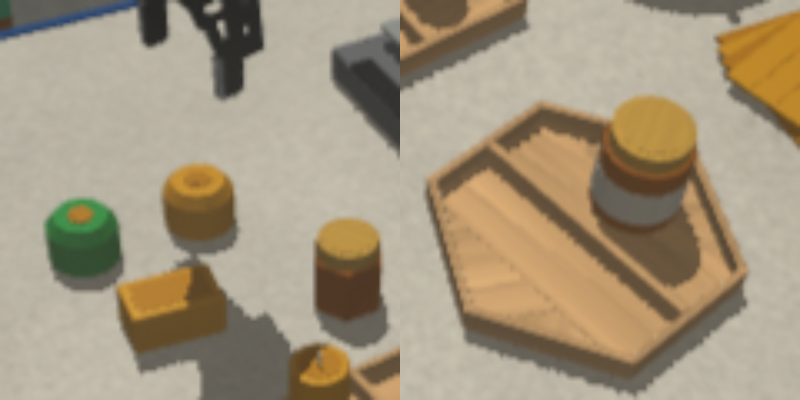

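The large jar stands in the far half ((645,165) in the crop). The beeswax cake (199,200) is not the green one (82,237), and the fingers are above it. I'll grip it.

```bash
python3 -m pendant '[[-0.1,-0.3,2,0],[-0.1,-0.3,4,0],[-0.1,-0.3,6,0],[-0.1,-0.3,8,0],[-0.1,-0.3,10,0],[-0.1,-0.3,11.5,0],[-0.1,-0.3,12.2,0],[-0.1,-0.3,12.2,0],[-0.1,-0.3,12.2,0]]' 1; python3 -m pendant '[[0,0,0,0],[0,0,0,0],[0,0,0,0],[0,0,0,0],[0,0,0,0],[0,0,0,0],[0,0,0,0],[0,0,0,0]]' 0;python3 -m pendant '[[0,0,-1,0],[0,0,-3,0],[0,0,-6,0],[0,0,-9,0],[0,0,-12,0],[0,0,-15,0],[0,0,-15,0],[0,0,-15,0]]'
python3 -c "
from h import *;from tgt import *
rows((*hnear,.18),105.8)"
```

```text
time_s: 36.53
eef_pos: [0.5351, 0.4215, 0.0338]
eef_rot: [-0.0, 0.99, 0.139, 0.0]
wrist_force: [-0.2, -0.1, -0.2]
opening: 0.997
grasp_force: 0.0
time_s: 37.2
eef_pos: [0.5358, 0.4224, 0.0354]
eef_rot: [-0.001, 0.99, 0.139, 0.002]
wrist_force: [0.3, -1.0, 6.2]
opening: 0.671
grasp_force: 64.5
time_s: 37.87
eef_pos: [0.5357, 0.4225, 0.1868]
eef_rot: [-0.001, 0.99, 0.139, 0.003]
wrist_force: [-1.3, -0.6, -0.5]
opening: 0.667
grasp_force: 64.1
shift [-13.57  53.74   0.53] roll 0.2 cur -74.0 q6 1.79 t 37.8667 grip 64.1 open 0.667
```

```bash
python3 -m pendant '[[-0.5,2,-2,0],[-1.4,5.5,-2.5,0],[-2.4,9.3,-2.5,0],[-3.3,13,-2.5,0],[-4.2,16.8,-2.5,0],[-5.2,20.5,-2.5,0],[-6.1,24.3,-2.5,0],[-7.1,28,-2.5,0],[-8,31.8,-2.5,0],[-9,35.5,-2.5,0],[-9.9,39.3,-2.5,0],[-10.8,42.8,-2.5,0]]'; python3 -m pendant '[[-0.8,3.5,0,0],[-1.7,7,0.5,0],[-2.5,9.7,1.5,0],[-2.8,10.9,3,0],[-2.8,10.9,3,0],[-2.8,10.9,3,0],[-2.8,10.9,3,0],[-2.8,10.9,3,0]]'; python3 -c "
from h import *;from tgt import *
rows((*hnear,.0415),105.8)"
```

```text
time_s: 38.87
eef_pos: [0.5474, -0.0214, 0.2066]
eef_rot: [-0.0, 0.99, 0.139, -0.001]
wrist_force: [0.5, 0.4, -0.6]
opening: 0.668
grasp_force: 64.3
time_s: 39.53
eef_pos: [0.552, -0.1309, 0.1784]
eef_rot: [-0.0, 0.99, 0.14, 0.0]
wrist_force: [-0.5, 0.1, -0.9]
opening: 0.673
grasp_force: 64.3
shift [ 0.15  0.11 13.69] roll 0.3 cur -73.9 q6 0.85 t 39.5333 grip 64.3 open 0.673
```

```bash
python3 -m pendant '[[0.15,0.1,2,0],[0.15,0.1,4.5,0],[0.15,0.1,7,0],[0.15,0.1,9.5,0],[0.15,0.1,11.5,0],[0.15,0.1,12.5,0],[0.15,0.1,13,0],[0.15,0.1,13.2,0],[0.15,0.1,13.4,0],[0.15,0.1,13.4,0],[0.15,0.1,13.4,0]]'; python3 -m pendant '[[0,0,0.1,0],[0,0,0.15,0],[0,0,0.15,0]]'
```

```text
time_s: 40.45
eef_pos: [0.5544, -0.1329, 0.0452]
eef_rot: [0.001, 0.99, 0.139, 0.001]
wrist_force: [-0.6, 0.0, -1.0]
opening: 0.667
grasp_force: 64.3
time_s: 40.7
eef_pos: [0.5537, -0.1328, 0.0428]
eef_rot: [0.0, 0.99, 0.139, 0.0]
wrist_force: [-0.1, -0.3, -1.5]
opening: 0.671
grasp_force: 64.3
```

```bash
python3 -m pendant '[[0,0,0.1,0],[0,0,0.13,0],[0,0,0.13,0],[0,0,0.13,0]]'; python3 -m pendant '[[0,0,0.05,0],[0,0,0.05,0],[0,0,0.05,0]]'
```

```text
time_s: 41.03
eef_pos: [0.5537, -0.1328, 0.0415]
eef_rot: [0.0, 0.99, 0.139, 0.0]
wrist_force: [-0.9, 0.3, 2.5]
opening: 0.669
grasp_force: 64.6
time_s: 41.28
eef_pos: [0.5537, -0.1328, 0.0414]
eef_rot: [0.0, 0.99, 0.139, 0.0]
wrist_force: [-2.6, 0.5, 6.2]
opening: 0.668
grasp_force: 65.1
```

```bash
python3 -m pendant '[[0,0,-0.05,0],[0,0,-0.05,0]]';  python3 -m pendant '[[0,0,0,0],[0,0,0,0],[0,0,0,0],[0,0,0,0],[0,0,0,0]]' 0.88; python3 -m pendant '[[0,0,-1,0],[0,0,-2,0],[0,0,-4,0],[0,0,-7,0],[0,0,-10,0],[0,0,-14,0],[0,0,-17,0],[0,0,-17,0]]'; python3 -m pendant '[[-2,3,0,0],[-4,6,0,0],[-6,9,0,0],[-8,12,0,0],[-8,16,0,0],[-8,20,0,0],[-8,24,0,0],[-8,27,0,0],[-8,27,0,0],[-8,27,0,0]]';  python3 -c "
from h import *
cv2.imwrite('pics/z.png',np.vstack([np.hstack([cv2.resize(imaging.camera('side')[120:320,230:470,::-1],(480,400))]),cv2.resize(imaging.camera('top')[130:260,120:500,::-1],(480,164))]))"
```

```text
time_s: 41.45
eef_pos: [0.5537, -0.1327, 0.0415]
eef_rot: [0.0, 0.99, 0.139, 0.0]
wrist_force: [-1.4, -1.5, 4.9]
opening: 0.664
grasp_force: 64.8
time_s: 41.87
eef_pos: [0.5535, -0.1326, 0.0411]
eef_rot: [-0.0, 0.99, 0.139, -0.0]
wrist_force: [-0.3, -0.6, 0.1]
opening: 0.878
grasp_force: 0.0
time_s: 42.53
eef_pos: [0.5575, -0.1343, 0.2206]
eef_rot: [0.004, 0.99, 0.139, 0.006]
wrist_force: [1.2, -0.8, 0.3]
opening: 0.88
grasp_force: 0.0
time_s: 43.37
eef_pos: [0.5509, -0.4159, 0.2114]
eef_rot: [0.0, 0.99, 0.138, 0.0]
wrist_force: [0.2, -0.0, 0.3]
opening: 0.881
grasp_force: 0.0
```

View pics/z.png

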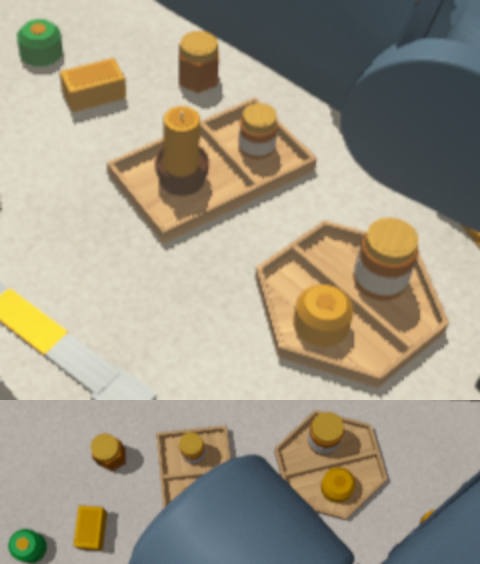

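The final picture shows all five pieces upright in their compartments: candle and holder (182,155), small jar (258,130), large jar (387,255) and cake (323,313). The hexagonal jar and the block haven't moved, and the arm is clear. I'll hand in.

```bash
python3 -c "
from bench import workorder;print(workorder.hand_in())"
```

```text
the job is handed in; nothing more can be done
None
```

Both gift sets are made up, with all five pieces upright in their compartments, and the job was handed in at about 43 s; the short candle was out of view in the last picture, but I never reached for it or the other two pieces meant to stay.

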